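Close up the lacquer drying box

TASK

Close up the lacquer drying box so that no dust settles on the fresh work: with the fingertips, push both of its drawers fully home and lower its lid gently, without letting it slam, until it lies shut on the box. Nothing is pulled open or picked up, the wet pieces inside the box must not be touched or shifted, and the dishes, bowl, bottle and brush pot beside it stay where they are.

Things in the scene. Friction and masses are not known exactly. Their poses are not given: they have to be found in the camera images.
- box: pale wooden drying box, fixed to the bench, 190 mm deep (x), 360 mm wide (y), 125 mm high without its lid. Origin: centre of its underside, on the bench; box x points from the drawer side (front) to the hinge side (back), y to the left seen from the front, z up. The front face is at x = -95 mm. The lidded space fills the top (inner floor at z = 67 mm, walls 10 mm thick); below it, side by side, are two shallow drawers
- drawer_left (a joint): how far the left (+y) drawer stands out, in m: 0 = fully home with its front flush with the box; starts 0.025 to 0.065; slides towards the box's -x; firm stop at 0. It takes about 2 N to move it and it stays where it is left
- drawer_right (a joint): the same for the right (-y) drawer
- drawer_left_pull (a point): middle of the front face of the left drawer's ledge pull, a solid wooden block 100 mm wide, 16 mm high (z = 28 to 44 mm above the bench) and 30 mm deep that projects from the drawer front; with the drawer home this point is at (-125, +87.5, 36) mm in the box frame. The drawer front is 161 mm wide and spans z = 14 to 58 mm. Axes as the box
- drawer_right_pull (a point): the same for the right drawer's ledge pull; with the drawer home it is at (-125, -87.5, 36) mm in the box frame. Axes as the box
- lid (a joint): lid angle in rad: 0 = shut, lying on the box; grows as the front edge rises; starts 0.75 to 1.05. Stiff torque hinges: the lid stays where it is left and takes some 1 to 4 N at its front edge to push down; firm stop at 0
- lid_edge (a point): middle of the lid's free (front) edge, on its outer (upper) face. The lid is a flat wooden panel 195 mm long from hinge to this edge, 364 mm wide, 10 mm thick. Site axes turn with the lid: x runs along the lid towards the hinge, z is the normal of the outer face. With the lid shut it is at (-100, 0, 135) mm in the box frame
- lid_hinge (a point): middle of the hinge line, at (95, 0, 125) mm in the box frame; the line runs along the box's y, along the lower face of the lid
- wet_jar: freshly painted black and red lacquer jar with a domed top, diameter 70 mm, height 42 mm, loose on the inner floor of the box; origin: centre of its foot
- wet_cup: freshly painted black lacquer cup, diameter 60 mm, height 42 mm, loose on the inner floor of the box; origin: centre of its foot
- dish_stack: stack of six white porcelain dishes, diameter 100 mm, 72 mm high, standing beside the box; origin: centre of its foot
- bottle: clear plastic water bottle, diameter 64 mm, 205 mm high, standing beside the box; origin: centre of its foot
- paint_bowl: white porcelain bowl, diameter 90 mm, 42 mm high, standing beside the box; origin: centre of its foot
- brush_pot: brown pot with three upright brushes, diameter 72 mm, 95 mm high (172 mm with the brushes), standing beside the box; origin: centre of its foot

How it is judged (in metres and radians):
At the end, for the whole second after the job is handed in: Both drawers are within 3 mm of fully home, the lid is within 0.025 rad (5 mm at its front edge) of lying on the box, the wet pieces are within 5 mm and the four things beside the box within 15 mm of where they began, bottle and brush pot upright (value of joint each of drawer_left, drawer_right below 0.003 m and value of joint lid below 0.025 rad and distance of each of wet_jar, wet_cup from where it was at the start of the episode below 0.005 m and distance of each of dish_stack, bottle, paint_bowl, brush_pot from where it was at the start of the episode below 0.015 m and angle between each of bottle, brush_pot's own z axis and vertical below 0.1 rad); the robot touches nothing.
It fails at once if the lid slams (closes faster than 2.5 rad/s) (velocity of joint lid below -2.5 rad/s).
It fails at once if the lid is lifted further open (beyond 1.25 rad) or a drawer pulled further out (beyond 80 mm) (value of joint lid above 1.25 rad or value of joint any of drawer_left, drawer_right above 0.08 m).
It fails at once if a wet piece is touched by the robot (contact force between any of the fingers, the arm and wet_jar above 0.2 N or contact force between any of the fingers, the arm and wet_cup above 0.2 N).
It fails at once if a wet piece is shifted by more than 5 mm (distance of any of wet_jar, wet_cup from where it was at the start of the episode above 0.005 m).
It fails at once if something beside the box is moved or picked up (more than 15 mm) (distance of any of dish_stack, bottle, paint_bowl, brush_pot from where it was at the start of the episode above 0.015 m).
It also fails if it takes over 58 s, if anything falls off the work surface, if the arm or the gripper's body presses on something with over 40 N, if the wrist force passes 120 N, or if a joint passes its speed limit or range.

ROBOT

A 6-joint arm with a two-finger parallel gripper is mounted at the origin on the work surface. World frame = base frame: x ahead of the robot, y to its left, z up, the work surface at z = 0. Lengths are in m, angles in degrees, forces in N, time in s.
With the tool pointing down it reaches from about 0.375 to 0.925 m from the base axis. Payload 5.7 kg.
Tool frame: the origin (TCP) lies midway between the tips of the shut fingers; the grasp point (between the pads) lies 19 mm behind it; z points along the fingers, y is the line along which they close (so a half turn about z gives the same grasp; the last joint's range is limited). The gripper opens to 88 mm and grips with 3 to 60 N. Pads are 20 mm wide; open, the fingers measure 115 mm over their backs; the gripper's body (75 mm by 178 mm) begins 61 mm behind the grasp point.
Start: joints at [-6.595, 20.558, 86.54, -0, 72.909, -6.595], TCP at [0.6, -0, 0.223] pointing down, gripper open.
Joint ranges: [-170.27, 170.27], [-57.76, 135], [12.27, 136.19], [-55.21, 235.2], [11.17, 155.16], [-170.74, 170.74]. Speed limits (degrees/s): [136.94, 136.94, 180, 180, 180, 180].

INTERFACE

Orientations are given as a 3x3 rotation matrix whose columns are the frame's x, y, z axes.
In Python, from station import * gives the robot as it stands.
- The arm moves only by the tool carry_out, never from a script. Its argument "plan" is one flat list of numbers, 7 for each row, row after row: the shift along the tool's x, y, z in units of 50 mm (1.0 is 50 mm), then the turn, a rotation vector about the tool's x, y, z in units of 5 degrees (1.0 is 5 degrees), then the closure, from 0 (fully open) to 1 (shut). A call has exactly 5 rows; each row is the pose to reach, as a shift and turn from the pose commanded when the call began, along the tool's axes at that moment; what a row does not reach only later rows make up. A row lasts 1/10 s, in which the tool goes at most 50 mm and 8.59 degrees, less where a joint would pass 70% of its speed; a pose out of reach is approached as far as the arm can. A call with a gripper value outside its range is refused whole. The fingers move at their own pace and stop on an object; the grip force is fixed at half the most. Time passes only in rows, so rows that repeat a pose let the fingers close, or fill a call up. It gives the time, the measured TCP pose, the force, the opening and the grip force at its end, in the units of the state.
- state(): the state, without advancing time (a new reading comes with each control period).
- grab_frame(name): name is "scene" or "side" or "wrist"; returns the picture (480x640x3 uint8, red, green, blue); there is no depth.
- camera_params(name): a dict with "mtx" (3x3 intrinsics, pixels), "R" (3x3) and "t" (3): a world point X has camera coordinates R X + t; the wrist camera has in their place "mount" (4x4, takes a point from camera to tool coordinates, whose origin is the TCP and whose axes are the flange's). Camera axes: x right, y down, z forward; pixel columns grow to the right and rows downward; lengths in m; the calibration is good to about 2 mm. A picture is of the moment at which its call begins: read the wrist's pose just before it. camera_params takes no time and is no camera call.
- sign_off(): hands the job in; it is judged then, once.
The state is a dict: "time": time; "joints": joint angles; "joint_vel": joint speeds; "tau": joint torques, N m; "tool_pos": TCP position; "eef_rot": TCP orientation; "wrist_force": force on the tool from outside, world axes, zero at the start; "moment": the same for the moment, N m; "width": finger opening in m; "grasp_force": force on a finger pad.
Only numpy, scipy, OpenCV 4.12 (cv2) and the standard library are available. Lean on these libraries where they do the work, as an engineer would, in place of code of your own. Each camera call takes 0.05 s, during which the arm holds its last target. There are 200 camera calls.

## Working session

There is one attempt and no reset: what is moved stays moved. The work goes in short steps, Python scripts to look and compute and a tool call to move; the robot and the scene stay as the last step left them, time stands still between calls to the robot, and variables do not carry over. Pictures are saved under pics/ and viewed, at most 10 in all, crops included, and the job is handed in when it is done.

Besides the shell and the picture viewer there is one more tool, called after ">>>" by a JSON object that holds its "fn" and its "kwargs", one argument or row to a line. carry_out: Moves the arm, as the interface text tells. Its arguments: {"type":"object","properties":{"plan":{"type":"array","items":{"type":"number"}}},"required":["plan"]}

```bash
mkdir -p pics; python3 - <<'E'
from station import *
import cv2
for n in("scene","side"):
    cv2.imwrite(f"pics/{n}0.png",grab_frame(n)[:,:,::-1]); p=camera_params(n); print(n,p)
s=state();print(s)
E
```

```text
scene {'mtx': array([[591.31979368,   0.        , 324.11141246],
       [  0.        , 591.31979368, 248.95073384],
       [  0.        ,   0.        ,   1.        ]]), 'R': array([[ 0.92667807, -0.37583856, -0.0036249 ],
       [-0.35406382, -0.86967224, -0.34396076],
       [ 0.12612124,  0.32002434, -0.93897703]]), 't': array([-0.56477912,  0.28690603,  1.29860922])}
side {'mtx': array([[487.37120467,   0.        , 321.69189215],
       [  0.        , 487.37120467, 244.79151386],
       [  0.        ,   0.        ,   1.        ]]), 'R': array([[-0.80961799, -0.58695493, -0.00162305],
       [-0.56210075,  0.77612555, -0.28578291],
       [ 0.16900138, -0.23046267, -0.95829301]]), 't': array([0.5094925 , 0.33189983, 1.08504597])}
{'time': 0.1, 'joints': array([-6.59669567e+00,  2.05938876e+01,  8.65902007e+01,  8.31534607e-04,
        7.29069893e+01, -6.59539818e+00]), 'joint_vel': array([ 0.01218034, -0.08317245, -0.07959816, -0.00165763,  0.01024814,
       -0.03347158]), 'tau': array([-1.00573943e-03, -5.16363215e+01, -2.71407151e+01,  6.75204420e-02,
        2.75516213e-02, -3.27900011e-05]), 'tool_pos': array([5.99412497e-01, 4.51646212e-05, 2.21909981e-01]), 'eef_rot': array([[ 2.70772246e-05,  9.99998755e-01, -1.57748647e-03],
       [ 9.99999980e-01, -2.67674490e-05,  1.96393633e-04],
       [ 1.96351163e-04, -1.57749176e-03, -9.99998736e-01]]), 'wrist_force': array([ 0.34697218, -0.11384206, -1.1254013 ]), 'moment': array([-0.02148026, -0.03114049, -0.0191525 ]), 'grasp_force': 0.0, 'width': 0.0880508095959875}
```

View pics/scene0.png

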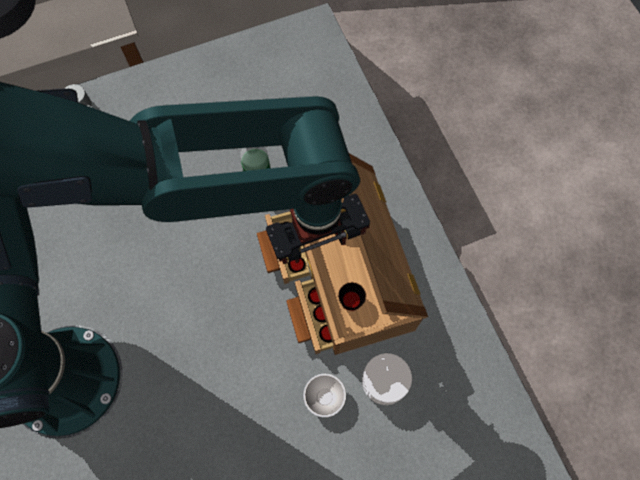

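View pics/side0.png

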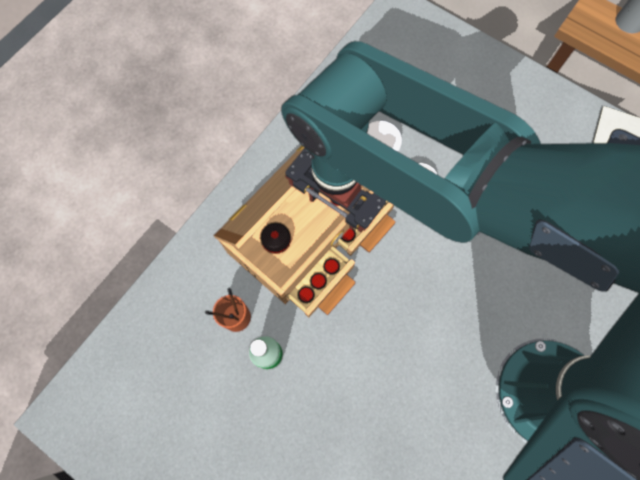

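The arm is in front of the box, which has its drawers toward the robot. The cup is at scene (352,296), the jar or cup at side (275,236). I'll back the arm away for a clear view.

>>> {"fn": "carry_out", "kwargs": {
  "plan": [0,-0.8,-0.3,0,0,0,1,0,-1.6,-0.6,0,0,0,1,0,-2.4,-1,0,0,0,1,0,-3.2,-1,0,0,0,1,0,-3.6,-1,0,0,0,1]
}}

```text
time: 0.6
tool_pos: [0.4166, 0.0003, 0.2727]
eef_rot: [[-0.0, 1.0, -0.001], [1.0, 0.0, 0.0], [0.0, -0.001, -1.0]]
wrist_force: [-0.9, 0.5, -0.3]
width: 0.0515
grasp_force: 0.0
```

```bash
python3 - <<'E'
from station import *
import cv2
s=state();print(s['time'],s['tool_pos'])
for n,(x,y,w,h) in dict(scene=(225,140,220,230),side=(200,110,220,230)).items():
    im=grab_frame(n)[:,:,::-1]
    cv2.imwrite(f"pics/{n}1.png",im)
    c=cv2.resize(im[y:y+h,x:x+w],None,fx=2.5,fy=2.5,interpolation=cv2.INTER_CUBIC)
    for i in range(0,w,20): 
        cv2.putText(c,str(x+i),(int(i*2.5),8),0,.3,(0,0,255)); cv2.line(c,(int(i*2.5),10),(int(i*2.5),16),(0,0,255))
    for i in range(0,h,20):
        cv2.putText(c,str(y+i),(0,int(i*2.5)+4),0,.3,(0,0,255)); cv2.line(c,(20,int(i*2.5)),(26,int(i*2.5)),(0,0,255))
    cv2.imwrite(f"pics/{n}1c.png",c)
E
```

```text
0.6 [4.16579710e-01 3.36341538e-04 2.72655501e-01]
```

View pics/scene1c.png

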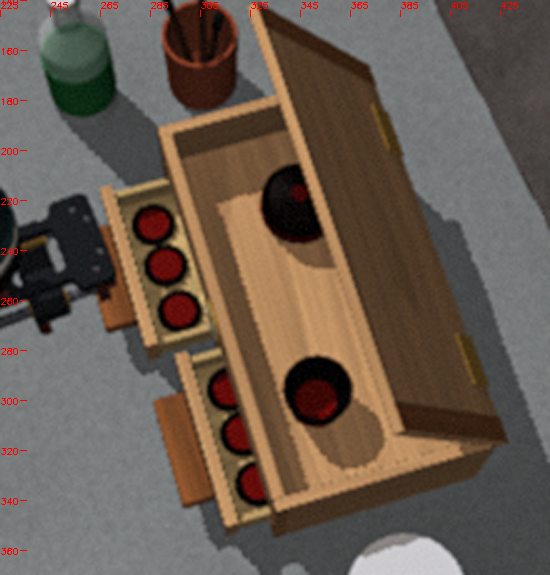

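View pics/side1c.png

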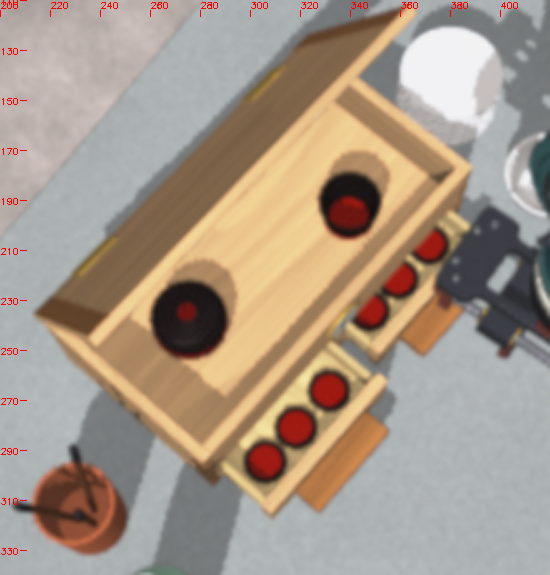

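```bash
cat > fit.py <<'E'
from station import *
import numpy as np
from scipy.optimize import least_squares
C={n:camera_params(n) for n in("scene","side")}; off=dict(scene=(225,140),side=(200,110))
def proj(n,X):
    c=C[n]; q=c["mtx"]@(c["R"]@X+c["t"]); return q[:2]/q[2]
def lidp(a,s,y,h=.01): # s from hinge, outer face
    return np.array([.095-s*np.cos(a)+h*np.sin(a),y,.125+s*np.sin(a)+h*np.cos(a)])
def world(p,b): 
    c,s=np.cos(p[2]),np.sin(p[2]); return np.array([p[0]+c*b[0]-s*b[1],p[1]+s*b[0]+c*b[1],b[2]])
B=lambda x,y,z:(lambda p:np.array([x,y,z]))
L=lambda s,y:(lambda p:lidp(p[3],s,y))
D=lambda i,x,y,z:(lambda p:np.array([x-p[4+i],y,z]))
obs=[("scene",160,129,B(-.095,.18,.125)),("scene",274,514,B(-.095,-.18,.125)),("side",207,466,B(-.095,.18,.125)),("side",470,172,B(-.095,-.18,.125)),
("scene",403,432,L(.195,-.182)),("scene",505,440,L(0,-.182)),("scene",257,10,L(.195,.182)),("scene",370,68,L(0,.182)),
("side",90,340,L(.195,.182)),("side",35,314,L(0,.182)),("side",402,15,L(.195,-.182)),("side",305,42,L(0,-.182)),
("scene",155,402,D(1,-.125,-.0375,.044)),("scene",183,505,D(1,-.125,-.1375,.044)),
("side",388,432,D(0,-.125,.0375,.044)),("side",318,512,D(0,-.125,.1375,.044)),
("scene",177,355,D(1,-.095,-.007,.058)),("scene",228,530,D(1,-.095,-.168,.058)),
("scene",103,188,D(0,-.095,.168,.058)),("scene",150,357,D(0,-.095,.007,.058)),
("side",385,378,D(0,-.095,.007,.058)),("side",270,516,D(0,-.095,.168,.058)),("side",375,358,D(1,-.095,-.007,.058))]
def res(p): return np.concatenate([proj(n,world(p,f(p)))-(np.array([u,v])/2.5+off[n]) for n,u,v,f in obs])
if __name__=="__main__":
    r=least_squares(res,[.65,0,0,.9,.04,.04],loss="soft_l1"); p=r.x
    print(p.round(4),np.degrees(p[2:4])); print(res(p).reshape(-1,2).round(1).tolist())
    np.save("p.npy",p)
    for nm,b in dict(lid_edge=lidp(p[3],.195,0),hinge=lidp(p[3],0,0,0),pl=D(0,-.125,.0875,.036)(p),pr=D(1,-.125,-.0875,.036)(p)).items(): print(nm,world(p,b).round(4))
E
python3 fit.py
```

```text
[ 0.675  -0.001  -0.091   0.9912  0.0598  0.0377] [-5.21331854 56.79088471]
[[-1.9, -1.0], [0.4, -1.1], [-0.9, -1.2], [1.6, -2.3], [-0.2, -0.5], [0.8, 0.9], [-1.7, -3.8], [-1.5, -1.7], [0.2, -0.5], [-0.5, 0.2], [4.5, -4.4], [2.0, -3.4], [-0.6, -1.5], [0.6, 0.1], [0.6, -1.9], [-0.1, -1.0], [-0.5, -0.9], [-0.2, -1.7], [-0.8, -0.7], [-1.0, -4.7], [0.7, 0.1], [-0.1, -2.0], [1.3, -2.5]]
lid_edge [ 0.6716 -0.0007  0.2936]
hinge [ 0.7696 -0.0097  0.125 ]
pl [0.4989 0.1029 0.036 ]
pr [ 0.505  -0.0734  0.036 ]
```

The scene crop shows box top front corners at crop (160,129) and (274,514), and both drawers standing out. The fit puts the lid at about 57° and the drawers at about 60 and 38 mm. Next is a planning helper that tracks the commanded pose.

```bash
cat > plan.py <<'E'
import numpy as np, json, sys, os
from scipy.spatial.transform import Rotation as Ro
from fit import world
p=np.load("p.npy"); F="cmd.json"
def load():
    if os.path.exists(F): d=json.load(open(F)); return np.array(d[0]),np.array(d[1])
    return np.array([.42,0,.273]),np.array([[0,1,0],[1,0,0],[0,0,-1.]])
def boxpose(b,tilt):
    t=np.radians(tilt); c,s=np.cos(p[2]),np.sin(p[2])
    z=np.array([np.sin(t)*c,np.sin(t)*s,-np.cos(t)]); y=np.array([-s,c,0])
    return world(p,np.array(b)), np.column_stack([np.cross(y,z),y,z])
def delta(b,tilt):
    P,R=load(); Q,S=boxpose(b,tilt)
    d=np.r_[R.T@(Q-P)/.05, Ro.from_matrix(R.T@S).as_rotvec(degrees=True)/5]
    return d
def commit(row):
    P,R=load(); r=np.array(row)
    json.dump([(P+R@r[:3]*.05).tolist(),(R@Ro.from_rotvec(r[3:6]*5,degrees=True).as_matrix()).tolist()],open(F,"w"))
E
python3 -c "
from plan import *
print(delta((-.219,.0875,.14),15).round(2)); print(boxpose((-.219,.0875,.14),15)[0])
d=delta((-.219,.0875,.14),15)
for k in range(1,11): print((d*k/10).round(2))"
```

```text
[  2.12   0.9    2.66  -2.22  -2.43 -16.85]
[0.46484972 0.10600436 0.14      ]
[ 0.21  0.09  0.27 -0.22 -0.24 -1.69]
[ 0.42  0.18  0.53 -0.44 -0.49 -3.37]
[ 0.64  0.27  0.8  -0.67 -0.73 -5.06]
[ 0.85  0.36  1.06 -0.89 -0.97 -6.74]
[ 1.06  0.45  1.33 -1.11 -1.22 -8.43]
[  1.27   0.54   1.6   -1.33  -1.46 -10.11]
[  1.48   0.63   1.86  -1.55  -1.7  -11.8 ]
[  1.7    0.72   2.13  -1.77  -1.94 -13.48]
[  1.91   0.81   2.39  -2.    -2.19 -15.17]
[  2.12   0.9    2.66  -2.22  -2.43 -16.85]
```

>>> {"fn": "carry_out", "kwargs": {
  "plan": [0.2,0.1,0.2,-0.2,-0.2,-1.5,1,0.4,0.2,0.4,-0.4,-0.4,-3,1,0.6,0.3,0.7,-0.6,-0.6,-4.5,1,0.8,0.4,1,-0.8,-0.8,-6,1,1,0.4,1.2,-1,-1,-7.5,1]
}}

```text
time: 1.2
tool_pos: [0.4415, 0.0506, 0.2116]
eef_rot: [[-0.608, 0.787, 0.109], [0.787, 0.615, -0.053], [-0.109, 0.054, -0.993]]
wrist_force: [0.1, 0.3, -0.8]
width: 0.0032
grasp_force: 0.0
```

```bash
python3 -c "
from plan import *
commit([1,.4,1.2,-1,-1,-7.5]); print(load()); from station import state; s=state(); print(s['eef_rot'],s['joints'])
d=delta((-.219,.0875,.14),15); print(d.round(2))"
```

```text
(array([0.44 , 0.05 , 0.213]), array([[-0.60350229,  0.78994836,  0.10847386],
       [ 0.78994836,  0.61084034, -0.05343849],
       [-0.10847386,  0.05343849, -0.99266195]]))
[[-0.60775402  0.78656632  0.10930907]
 [ 0.78657496  0.61518157 -0.0533992 ]
 [-0.10924693  0.0535262  -0.99257244]] [  0.29867188   5.1342281  109.87468565  -3.61844187  58.77326692
 -35.8539911 ]
[ 0.74  1.    1.44 -1.17 -1.4  -9.36]
```

>>> {"fn": "carry_out", "kwargs": {
  "plan": [0.1,0.2,0.2,-0.2,-0.2,-1.6,1,0.3,0.4,0.5,-0.4,-0.5,-3.2,1,0.4,0.6,0.8,-0.6,-0.7,-4.8,1,0.5,0.8,1.1,-0.8,-1,-6.4,1,0.7,1,1.4,-1,-1.2,-8,1]
}}

```text
time: 1.7
tool_pos: [0.4676, 0.1052, 0.1414]
eef_rot: [[-0.949, 0.203, 0.241], [0.2, 0.979, -0.035], [-0.243, 0.015, -0.97]]
wrist_force: [-0.4, 0.2, -0.9]
width: 0.0008
grasp_force: 0.0
```

```bash
python3 -c "
from plan import *
commit([.7,1,1.4,-1,-1.2,-8]); print(load())
d=delta((-.219,.0875,.14),15); print(d.round(2)); print(delta((-.219,.0875,.032),15).round(2))"
```

```text
(array([0.46596801, 0.10444951, 0.142389  ]), array([[-0.94844989,  0.20832777,  0.2388354 ],
       [ 0.20586681,  0.97793616, -0.03549267],
       [-0.24095988,  0.01550526, -0.97041121]]))
[ 0.04  0.03  0.04 -0.17 -0.2  -1.36]
[ 0.56 -0.01  2.14 -0.17 -0.2  -1.36]
```

>>> {"fn": "carry_out", "kwargs": {
  "plan": [0.14,0,0.5,-0.1,-0.1,-0.7,1,0.28,0,1.1,-0.2,-0.2,-1.4,1,0.42,0,1.6,-0.2,-0.2,-1.4,1,0.56,0,2.1,-0.2,-0.2,-1.4,1,0.56,0,2.1,-0.2,-0.2,-1.4,1]
}}

```text
time: 2.2
tool_pos: [0.4631, 0.1064, 0.0302]
eef_rot: [[-0.964, 0.087, 0.252], [0.084, 0.996, -0.021], [-0.253, 0.001, -0.967]]
wrist_force: [0.1, 0.1, 0.4]
width: 0.0005
grasp_force: 0.0
```

```bash
python3 -c "
from plan import *
commit([.56,0,2.1,-.2,-.2,-1.4]); print(load())
for x in(-.19,-.16,-.134,-.130): print(delta((x,.0875,.032),15).round(2))
from station import *; import cv2
im=grab_frame('side')[:,:,::-1]; cv2.imwrite('pics/side2c.png',cv2.resize(im[150:350,220:420],None,fx=2.5,fy=2.5))"
```

```text
(array([0.46448913, 0.10648706, 0.03374895]), array([[-0.96217889,  0.08712046,  0.25811201],
       [ 0.08462585,  0.99619607, -0.02078109],
       [-0.25894063,  0.00184782, -0.96589147]]))
[-0.56 -0.01  0.19  0.03  0.    0.04]
[-1.14 -0.01  0.34  0.03  0.    0.04]
[-1.64 -0.02  0.48  0.03  0.    0.04]
[-1.72 -0.02  0.5   0.03  0.    0.04]
```

View pics/side2c.png

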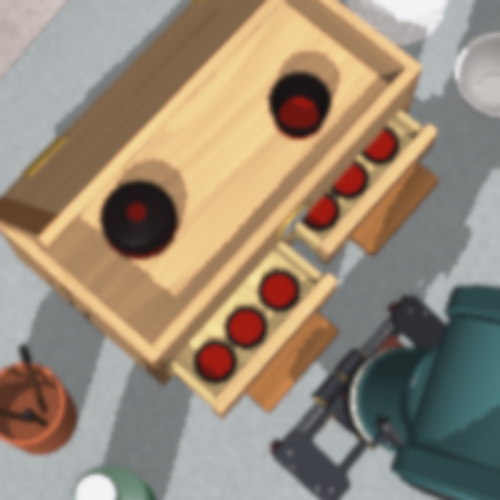

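The picture shows the fingertips in front of the left pull (crop ~(290,360)), in line with it and clear of the bottle. Pushing.

>>> {"fn": "carry_out", "kwargs": {
  "plan": [-0.25,0,0.05,0,0,0,1,-0.5,0,0.1,0,0,0,1,-0.75,0,0.2,0,0,0,1,-1,0,0.25,0,0,0,1,-1.2,0,0.3,0,0,0,1]
}}

```text
time: 2.75
tool_pos: [0.5275, 0.101, 0.0349]
eef_rot: [[-0.962, 0.087, 0.259], [0.085, 0.996, -0.021], [-0.259, 0.002, -0.966]]
wrist_force: [-2.8, 0.4, -0.9]
width: 0.0003
grasp_force: 1.4
```

>>> {"fn": "carry_out", "kwargs": {
  "plan": [-0.1,0,0.03,0,0,0,1,-0.2,0,0.06,0,0,0,1,-0.3,0,0.08,0,0,0,1,-0.35,0,0.1,0,0,0,1,-0.4,0,0.1,0,0,0,1]
}}

```text
time: 3.25
tool_pos: [0.5463, 0.0993, 0.0345]
eef_rot: [[-0.962, 0.087, 0.257], [0.085, 0.996, -0.021], [-0.258, 0.002, -0.966]]
wrist_force: [-2.2, 0.5, -1.6]
width: 0.0005
grasp_force: 1.1
```

```bash
python3 -c "
from plan import *
commit([-1.2,0,.3,0,0,0]);commit([-.4,0,.1,0,0,0]); P=load()[0];print(P)
from station import *; s=state(); print(s['tool_pos'],s['wrist_force'])
for x in(-.134,-.130): print(boxpose((x,.0875,.032),15)[0])"
```

```text
[0.54662568 0.09930136 0.03514637]
[0.54631699 0.09927619 0.03452947] [-2.2192941   0.50791771 -1.63631479]
[0.5494981  0.09828091 0.032     ]
[0.55348155 0.09791745 0.032     ]
```

Contact force is about 2 N, so the drawer is sliding. I'll keep going in small steps until the stop.

>>> {"fn": "carry_out", "kwargs": {
  "plan": [-0.05,0,0.01,0,0,0,1,-0.1,0,0.02,0,0,0,1,-0.12,0,0.03,0,0,0,1,-0.14,0,0.04,0,0,0,1,-0.14,0,0.04,0,0,0,1]
}}

```text
time: 3.75
tool_pos: [0.5505, 0.0987, 0.034]
eef_rot: [[-0.964, 0.087, 0.253], [0.085, 0.996, -0.021], [-0.254, 0.001, -0.967]]
wrist_force: [-9.9, 2.1, 6.9]
width: 0.0006
grasp_force: 5.2
```

>>> {"fn": "carry_out", "kwargs": {
  "plan": [-0.04,0,0.01,0,0,0,1,-0.08,0,0.02,0,0,0,1,-0.08,0,0.02,0,0,0,1,-0.08,0,0.02,0,0,0,1,-0.08,0,0.02,0,0,0,1]
}}

```text
time: 4.25
tool_pos: [0.5507, 0.0983, 0.0331]
eef_rot: [[-0.965, 0.087, 0.247], [0.085, 0.996, -0.021], [-0.248, 0.0, -0.969]]
wrist_force: [-18.0, 3.7, 14.1]
width: 0.0003
grasp_force: 9.1
```

```bash
python3 -c "
from plan import *
commit([-.14,0,.04,0,0,0]);commit([-.08,0,.02,0,0,0]); print(load()[0])
for x,y in((-.205,.0875),(-.205,-.0875),(-.15,-.0875),(-.135,-.0875)): print(delta((x,y,.034),15).round(2))"
```

```text
[0.55798398 0.09830814 0.03509704]
[ 1.54 -0.01 -0.39  0.03  0.    0.04]
[ 1.55 -3.51 -0.4   0.03  0.    0.04]
[ 0.49 -3.51 -0.12  0.03  0.    0.04]
[ 0.2  -3.52 -0.04  0.03  0.    0.04]
```

>>> {"fn": "carry_out", "kwargs": {
  "plan": [0.5,0,-0.13,0,0,0,1,1,0,-0.26,0,0,0,1,1.55,0,-0.4,0,0,0,1,1.55,-0.6,-0.4,0,0,0,1,1.55,-1.2,-0.4,0,0,0,1]
}}

```text
time: 4.75
tool_pos: [0.4736, 0.0458, 0.0345]
eef_rot: [[-0.962, 0.084, 0.261], [0.081, 0.997, -0.02], [-0.262, 0.002, -0.965]]
wrist_force: [0.9, 0.8, 0.3]
width: 0.0006
grasp_force: 0.0
```

>>> {"fn": "carry_out", "kwargs": {
  "plan": [0,-0.6,0,0,0,0,1,0,-1.2,0,0,0,0,1,0,-1.8,0,0,0,0,1,0,-2.3,0,0,0,0,1,0,-2.3,0,0,0,0,1]
}}

```text
time: 5.25
tool_pos: [0.4652, -0.0724, 0.0345]
eef_rot: [[-0.961, 0.091, 0.262], [0.088, 0.996, -0.024], [-0.263, 0.0, -0.965]]
wrist_force: [0.2, -0.4, 0.3]
width: 0.0004
grasp_force: 0.0
```

>>> {"fn": "carry_out", "kwargs": {
  "plan": [-0.25,0,0.06,0,0,0,1,-0.5,0,0.13,0,0,0,1,-0.75,0,0.2,0,0,0,1,-1,0,0.26,0,0,0,1,-1.2,0,0.31,0,0,0,1]
}}

```text
time: 5.75
tool_pos: [0.5255, -0.0736, 0.0339]
eef_rot: [[-0.963, 0.086, 0.257], [0.083, 0.996, -0.02], [-0.258, 0.002, -0.966]]
wrist_force: [-3.2, -0.2, -0.3]
width: 0.0005
grasp_force: 1.4
```

```bash
python3 -c "
from plan import *
commit([1.55,-1.2,-.4,0,0,0]);commit([0,-2.3,0,0,0,0]);commit([-1.2,0,.31,0,0,0]); print(load()[0])
for x,y in((-.135,-.0875),(-.130,-.0875)): print(delta((x,y,.034),15).round(2))"
```

```text
[ 0.52473827 -0.07445171  0.03458872]
[-0.15 -0.02  0.05  0.03  0.    0.04]
[-0.25 -0.02  0.08  0.03  0.    0.04]
```

>>> {"fn": "carry_out", "kwargs": {
  "plan": [-0.06,0,0.02,0,0,0,1,-0.12,0,0.04,0,0,0,1,-0.18,0,0.05,0,0,0,1,-0.24,0,0.06,0,0,0,1,-0.24,0,0.06,0,0,0,1]
}}

```text
time: 6.25
tool_pos: [0.5344, -0.0748, 0.0337]
eef_rot: [[-0.963, 0.087, 0.254], [0.085, 0.996, -0.019], [-0.254, 0.003, -0.967]]
wrist_force: [-6.1, 1.3, 4.3]
width: 0.0007
grasp_force: 3.5
```

>>> {"fn": "carry_out", "kwargs": {
  "plan": [-0.03,0,0.01,0,0,0,1,-0.06,0,0.02,0,0,0,1,-0.09,0,0.02,0,0,0,1,-0.12,0,0.03,0,0,0,1,-0.12,0,0.03,0,0,0,1]
}}

```text
time: 6.75
tool_pos: [0.5348, -0.074, 0.0325]
eef_rot: [[-0.966, 0.086, 0.245], [0.085, 0.996, -0.017], [-0.246, 0.005, -0.969]]
wrist_force: [-20.6, -2.1, 14.9]
width: 0.0004
grasp_force: 10.3
```

Both drawers have reached their stops. Now up and over to the lid.

```bash
python3 -c "
from plan import *
commit([-.24,0,.06,0,0,0]);commit([-.12,0,.03,0,0,0]); print(load()[0])
for b,t in(((-.19,-.08,.034),15),((-.19,-.04,.20),10),((-.17,0,.38),0),((-.05,0,.38),0),((.05,0,.38),0)): print(delta(b,t).round(2))"
```

```text
[ 0.54321899 -0.07606849  0.03490314]
[ 1.27  0.14 -0.32  0.03  0.    0.04]
[ 0.41  0.94 -3.53  0.03  1.    0.04]
[-0.91  1.75 -6.9   0.03  3.    0.04]
[-3.23  1.74 -6.28  0.03  3.    0.04]
[-5.16  1.73 -5.76  0.03  3.    0.04]
```

>>> {"fn": "carry_out", "kwargs": {
  "plan": [0.6,0,-0.2,0,0,0,1,1.2,0.1,-0.3,0,0,0,1,1.1,0.3,-1.2,0,0,0,1,0.9,0.5,-2.1,0,0.2,0,1,0.7,0.8,-3,0,0.8,0,1]
}}

```text
time: 7.25
tool_pos: [0.4722, -0.0303, 0.1716]
eef_rot: [[-0.978, 0.089, 0.188], [0.088, 0.996, -0.016], [-0.188, 0.001, -0.982]]
wrist_force: [1.5, 0.3, -0.4]
width: 0.0005
grasp_force: 0.0
```

>>> {"fn": "carry_out", "kwargs": {
  "plan": [-0.3,0.2,-0.9,0,0.5,0,1,-0.6,0.4,-1.8,0,1,0,1,-0.9,0.6,-2.7,0,1.5,0,1,-1.2,0.8,-3.5,0,2,0,1,-1.6,0.9,-4,0,2.2,0,1]
}}

```text
time: 7.75
tool_pos: [0.52, 0.0112, 0.3864]
eef_rot: [[-0.996, 0.087, 0.005], [0.087, 0.996, 0.001], [-0.005, 0.002, -1.0]]
wrist_force: [1.2, -0.6, 0.9]
width: 0.0005
grasp_force: 0.0
```

```bash
python3 -c "
from plan import *
commit([.7,.8,-3,0,.8,0]);commit([-1.6,.9,-4,0,2.2,0]); print(load()[0])
from station import state; s=state(); print(s['tool_pos'])
for b,t in(((-.05,0,.38),0),((.05,0,.38),0),((.045,0,.295),0)): print(delta(b,t).round(2))"
```

```text
[0.51838536 0.01078316 0.3824759 ]
[0.52000362 0.01122329 0.38637728]
[-2.14  0.04  0.05  0.02  0.    0.04]
[-4.14  0.03  0.05  0.02  0.    0.04]
[-4.04  0.03  1.75  0.02  0.    0.04]
```

>>> {"fn": "carry_out", "kwargs": {
  "plan": [-0.9,0,0,0,0,0,1,-1.8,0,0,0,0,0,1,-2.7,0,0,0,0,0,1,-3.5,0,0,0,0,0,1,-4.2,0,0,0,0,0,1]
}}

```text
time: 8.25
tool_pos: [0.73, -0.008, 0.3818]
eef_rot: [[-0.996, 0.088, 0.002], [0.088, 0.996, 0.002], [-0.002, 0.002, -1.0]]
wrist_force: [0.1, -0.1, -0.2]
width: 0.0006
grasp_force: 0.0
```

>>> {"fn": "carry_out", "kwargs": {
  "plan": [0,0,0.4,0,0,0,1,0,0,0.8,0,0,0,1,0,0,1.2,0,0,0,1,0,0,1.6,0,0,0,1,0,0,1.7,0,0,0,1]
}}

```text
time: 8.75
tool_pos: [0.7267, -0.0075, 0.2944]
eef_rot: [[-0.996, 0.088, -0.003], [0.088, 0.996, 0.002], [0.003, 0.002, -1.0]]
wrist_force: [0.7, -0.1, 0.3]
width: 0.0004
grasp_force: 0.0
```

```bash
python3 -c "
from plan import *
from fit import lidp
commit([-4.2,0,0,0,0,0]);commit([0,0,1.7,0,0,0]); print(load()[0])
for a in np.linspace(p[3]+.08,-.02,12): print(round(a,2),delta(lidp(a,.175,0)+np.array([.01,0,0]),0)[:3].round(2))
from station import *; import cv2
im=grab_frame('side')[:,:,::-1]; cv2.imwrite('pics/side3c.png',cv2.resize(im[100:340,200:440],None,fx=2.5,fy=2.5))"
```

```text
[ 0.72761127 -0.00735669  0.29750258]
1.07 [0.46 0.03 0.28]
0.97 [0.77 0.03 0.45]
0.87 [1.06 0.03 0.64]
0.77 [1.32 0.03 0.86]
0.67 [1.57 0.03 1.11]
0.58 [1.79 0.03 1.38]
0.48 [1.98 0.03 1.67]
0.38 [2.14 0.03 1.98]
0.28 [2.27 0.03 2.3 ]
0.18 [2.37 0.03 2.63]
0.08 [2.43 0.03 2.97]
-0.02 [2.46 0.03 3.32]
```

View pics/side3c.png

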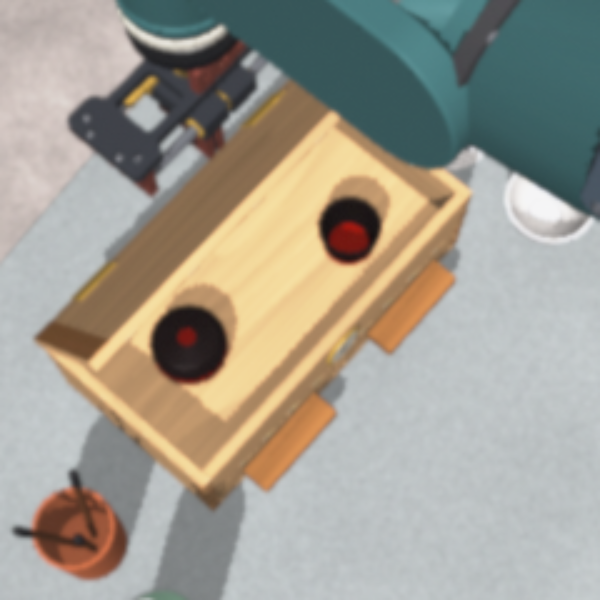

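The picture shows both drawer fronts flush, the fingertips behind the lid's outer face, and the wet pieces undisturbed. I'll follow the lid's arc slowly.

>>> {"fn": "carry_out", "kwargs": {
  "plan": [0.2,0,0.12,0,0,0,1,0.4,0,0.24,0,0,0,1,0.6,0,0.36,0,0,0,1,0.77,0,0.45,0,0,0,1,0.92,0,0.54,0,0,0,1]
}}

```text
time: 9.3
tool_pos: [0.6833, -0.0035, 0.2716]
eef_rot: [[-0.996, 0.087, 0.005], [0.087, 0.996, 0.001], [-0.005, 0.002, -1.0]]
wrist_force: [3.6, -0.1, -1.4]
width: 0.0002
grasp_force: 1.5
```

>>> {"fn": "carry_out", "kwargs": {
  "plan": [0.14,0,0.1,0,0,0,1,0.28,0,0.21,0,0,0,1,0.4,0,0.32,0,0,0,1,0.53,0,0.44,0,0,0,1,0.65,0,0.57,0,0,0,1]
}}

```text
time: 9.8
tool_pos: [0.6489, -0.0004, 0.2411]
eef_rot: [[-0.996, 0.087, 0.0], [0.087, 0.996, 0.002], [-0.0, 0.002, -1.0]]
wrist_force: [3.0, -0.4, -0.1]
width: 0.0007
grasp_force: 1.2
```

>>> {"fn": "carry_out", "kwargs": {
  "plan": [0.11,0,0.13,0,0,0,1,0.22,0,0.27,0,0,0,1,0.32,0,0.41,0,0,0,1,0.41,0,0.56,0,0,0,1,0.5,0,0.71,0,0,0,1]
}}

```text
time: 10.3
tool_pos: [0.624, 0.0019, 0.2055]
eef_rot: [[-0.996, 0.087, -0.0], [0.087, 0.996, 0.002], [0.0, 0.002, -1.0]]
wrist_force: [2.0, -0.2, 0.8]
width: 0.0004
grasp_force: 1.0
```

>>> {"fn": "carry_out", "kwargs": {
  "plan": [0.07,0,0.16,0,0,0,1,0.14,0,0.32,0,0,0,1,0.2,0,0.48,0,0,0,1,0.25,0,0.64,0,0,0,1,0.3,0,0.81,0,0,0,1]
}}

```text
time: 10.8
tool_pos: [0.6094, 0.0032, 0.165]
eef_rot: [[-0.996, 0.087, 0.0], [0.087, 0.996, 0.002], [-0.0, 0.002, -1.0]]
wrist_force: [2.2, 0.3, 1.6]
width: 0.0003
grasp_force: 0.9
```

>>> {"fn": "carry_out", "kwargs": {
  "plan": [0.03,0,0.15,0,0,0,1,0.06,0,0.3,0,0,0,1,0.07,0,0.42,0,0,0,1,0.08,0,0.52,0,0,0,1,0.08,0,0.6,0,0,0,1]
}}

```text
time: 11.3
tool_pos: [0.6051, 0.0036, 0.1351]
eef_rot: [[-0.996, 0.087, -0.001], [0.087, 0.996, 0.002], [0.001, 0.002, -1.0]]
wrist_force: [-3.7, 1.4, 33.1]
width: 0.0002
grasp_force: 18.5
```

The lid is on its stop (z = 0.135 m, 33 N). Lifting straight off and back.

>>> {"fn": "carry_out", "kwargs": {
  "plan": [0,0,-0.3,0,0,0,1,0,0,-0.9,0,0,0,1,0,0,-1.8,0,0,0,1,0.8,0,-2.6,0,0,0,1,1.7,0,-2.8,0,0,0,1]
}}

```text
time: 11.8
tool_pos: [0.5251, 0.0102, 0.2783]
eef_rot: [[-0.996, 0.087, 0.006], [0.087, 0.996, 0.001], [-0.006, 0.002, -1.0]]
wrist_force: [0.0, 0.1, -0.0]
width: 0.0001
grasp_force: 0.0
```

>>> {"fn": "carry_out", "kwargs": {
  "plan": [0.8,0,0,0,0,0,1,1.6,0,0,0,0,0,1,2,0,0,0,0,0,1,2,0,0,0,0,0,1,2,0,0,0,0,0,1]
}}

```text
time: 12.3
tool_pos: [0.4233, 0.0193, 0.2753]
eef_rot: [[-0.996, 0.087, 0.001], [0.087, 0.996, 0.002], [-0.001, 0.002, -1.0]]
wrist_force: [0.5, 0.6, 0.4]
width: 0.0004
grasp_force: 0.0
```

```bash
python3 -c "
from station import *; import cv2, numpy as np
s=state(); print(s['time'],s['tool_pos'],s['wrist_force'])
a=grab_frame('side')[90:380,190:450,::-1]; b=grab_frame('scene')[130:420,220:480,::-1]
cv2.imwrite('pics/end.png',cv2.resize(np.hstack([a,b]),None,fx=1.5,fy=1.5))"
```

```text
12.3 [0.42330241 0.01928237 0.27531568] [0.50523288 0.57017478 0.35000223]
```

View pics/end.png

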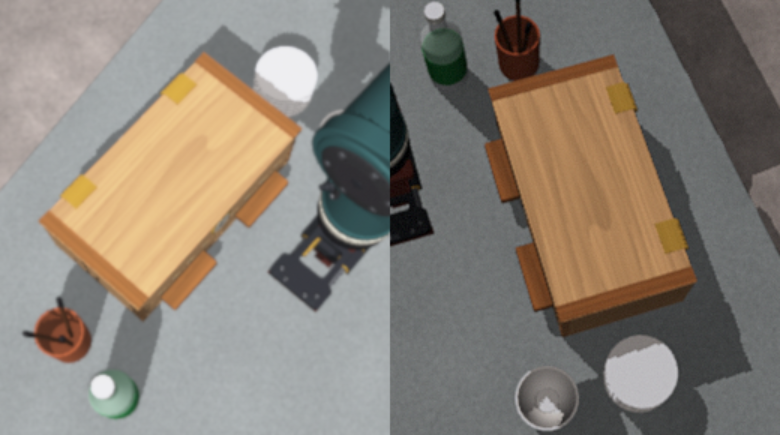

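The lid lies flat on the box, only the pulls show past the front, the bottle and pot are upright, and nothing is touched.

```bash
python3 -c "
from station import *; print(sign_off())"
```

```text
the job is handed in; nothing more can be done
None
```

I pushed both drawers to their stops and lowered the lid gently until it lay shut. The last pictures show everything else in place, and the job is handed in; no verdict was returned.

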